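# Rebuild the movement stack of a coin meter

## Robot

A 7-joint arm with a two-finger parallel gripper is mounted at the origin on the work surface. World frame = base frame: x ahead of the robot, y to its left, z up, the work surface at z = 0. Lengths are in m, angles in rad, forces in N, time in s.
With the tool pointing down it reaches from about 0.4 to 0.85 m from the base axis. Payload 4.5 kg.
Tool frame: the origin (TCP) lies at the very end of the fingers, on their centre line; the grasp point (between the pads) lies 19 mm behind it (r.grip_point_offset is the distance from the TCP to the grasp point, in m); z points along the fingers, y is the line along which they close (so a half turn about z gives the same grasp; the last joint's range is limited). The gripper opens to 88 mm and grips with 3 to 60 N. Pads are 18 mm wide; open, the fingers measure 123 mm over their backs; the gripper's body (75 mm by 187 mm) begins 45 mm behind the grasp point.
Start: joints at [-1.238, 0.689, -0.195, 1.565, 0.157, 0.902, -0.215], TCP at [0.184, 0.597, 0.239] pointing down, gripper open.
Joint ranges: [-3.01, 3.01], [-0.46, 2.08], [-1.47, 1.51], [0.13, 2.56], [-1, 4.14], [0.04, 2.09], [-2.66, 2.66]. Speed limits (rad/s): [2.57, 2.57, 3.14, 3.14, 3.14, 3.14, 3.14].

## Interface

Orientations are given as a unit quaternion [x, y, z, w].
In Python, from plant import r gives the robot as it stands.
- The arm moves only by the tool carry_out, never from a script. Its argument "rows" is a list of rows, each a list of 3 entries, a list of its own where there are three numbers: the shift along the tool's x, y, z in cm, then the turn, a rotation vector about the tool's x, y, z in degrees, then the closure, from 0 (fully open) to 1 (shut). A call has 1 to 12 rows; each row is the pose to reach, as a shift and turn from the pose commanded when the call began, along the tool's axes at that moment; what a row does not reach only later rows make up. A row lasts 1/10 s, in which the tool goes at most 50 mm and 8.59 degrees, less where a joint would pass 70% of its speed; a pose out of reach is approached as far as the arm can. A call with a gripper value outside its range is refused whole. The fingers move at their own pace and stop on an object; "newtons" is the grip in N (left out, the last holds). Time passes only in rows, so rows that repeat a pose let the fingers close. It gives the time, the measured TCP pose, the force, the opening and the grip force at its end, in the units of the state.
- r.get_state(): the state, without advancing time (a new reading comes with each control period).
- r.snapshot(name): name is "side" or "top"; returns a dict with "image" (384x512x3 uint8, red, green, blue), "fx", "fy", "cx", "cy" (pixels), "pose" (4x4, takes a point from camera to world coordinates). Camera axes: x right, y up, looking along -z (the intrinsics and any distortion apply to the point x, -y, -z); pixel columns grow to the right and rows downward; lengths in m; the calibration is good to about 2 mm. A picture is of the moment at which its call begins. There is no depth.
- r.finish_job(): hands the job in; it is judged then, once.
The state is a dict: "clock": time; "q": joint angles; "qd": joint speeds; "joint_torque": joint torques, N m; "tool_pos": TCP position; "eef_rot": TCP orientation; "contact_force": force on the tool from outside, world axes, zero at the start; "moment": the same for the moment, N m; "opening": opening from 0.0 (shut) to 1.0 (fully open); "finger_force": force on a finger pad.
Only numpy, scipy, OpenCV 4.12 (cv2) and the standard library are available. Lean on these libraries where they do the work, as an engineer would, in place of code of your own. Each camera call takes 0.05 s, during which the arm holds its last target. There are 200 camera calls.

## Task

Rebuild the red coin meter that lies open on its back in the cradle: seat the brass escapement wheel, hub up, over the arbor, then lay the steel coin gauge plate flat and square on the four pillars above it, then centre the bright tin gasket ring on the plate's round middle opening, and last set the glass dial window centred on the ring. Lower the glass gently, do not let it fall, and leave every part released. Leave the worn dark wheel, the old black gasket, the coins and the oiler where they lie.

Things in the scene. Friction and masses are not known exactly. Their poses are not given: they have to be found in the camera images.
- seat (a point): Foot of the arbor (6 mm steel pin, 14.5 mm high, tapered tip), mid movement plate (aluminium, flat, 46 mm above the bench). The fixed red shell round it lies on a pine cradle, is 164 mm long (x; round end +x, neck -x), 124 mm wide (y), rim 60 mm above the bench; its recess is free to y +-56, x +-70 mm but for 4 brass pillars, 10 mm across, 22 mm high, at x +-42, y +-22 mm. z is up.
- escape_wheel_mid (a point): The brass escapement wheel, lying hub up: a spoked, toothed rim 5 mm thick and 50 mm across its teeth; round hub to grip, 16 mm across, its top 18 mm above the wheel's underside, bored through 10 mm. This point is on its axis, 9 mm above the underside. Its underside goes on the movement plate; fingers beside it clear the pillars along the seat's x or y, not on a diagonal.
- gauge_plate_mid (a point): The steel coin gauge plate, lying flat: 100 mm long (x), 62 mm wide (y), 6 mm thick, with a 36 mm round opening in the middle and an 18 mm coin hole to either end. This point is its centre, at half thickness. It goes on the pillar tops (22 mm above the seat point), length along the meter's length (seat x), either way round.
- gasket_ring_mid (a point): The bright tin gasket ring, lying flat: 58 mm outside, 42 mm inside, 8 mm thick. This point is its centre, at half thickness.
- dial_glass_mid (a point): The round glass dial window, clear with a greenish edge, lying flat: 58 mm across, 7 mm thick. This point is its centre, at half thickness.
- worn_wheel_mid (a point): To be left alone: a worn wheel of dark steel with missing teeth, of the brass one's size. This point is on its axis, 9 mm up.
- old_gasket_mid (a point): To be left alone: a perished black rubber gasket, 58 mm outside, 42 mm inside, 5 mm thick. This point is its centre.
- coins_mid (a point): To be left alone: a stack of four copper coins, 26 mm across, 10 mm high. This point is its centre.
- oiler_mid (a point): To be left alone: a small amber oil bottle with a black dropper, 28 mm across, 50 mm high. This point is its centre.
Not all that is in view belongs to the job. Leave any blue or turquoise look-alike of the part that bears gasket_ring_mid alone.

How it is judged:
By the outcome, as a careful person would: the job done as asked, in the order asked, and still so for the second after the job is handed in, with the robot touching nothing.
It also fails if it takes over 106 s, if anything falls off the work surface, if the arm or the gripper's body presses on something with over 40 N, if the wrist force passes 120 N, or if a joint passes its speed limit or range.

## Working session

There is one attempt and no reset: what is moved stays moved. The work goes in short steps, Python scripts to look and compute and a tool call to move; the robot and the scene stay as the last step left them, time stands still between calls to the robot, and variables do not carry over. Pictures are saved under pics/ and viewed, at most 14 in all, crops included, and the job is handed in when it is done.

Besides the shell and the picture viewer there is one more tool, called after "Call:" by a JSON object that holds its "api" and its "payload", one argument or row to a line. carry_out: Moves the arm, as the interface text tells. Its arguments: {"type":"object","properties":{"rows":{"type":"array"},"newtons":{"type":"number"}},"required":["rows"]}

```bash
ls; mkdir -p pics; python3 - <<'E'
from plant import r
import cv2,numpy as np
s=r.get_state();print(s)
for n in("top","side"):
    d=r.snapshot(n);cv2.imwrite(f"pics/{n}0.png",d["image"][:,:,::-1])
    print({k:(v.tolist() if hasattr(v,'tolist') else v) for k,v in d.items() if k!="image"})
E
```

```text
pics
{'clock': 0.0, 'q': array([-1.23819553,  0.69000856, -0.19453059,  1.56632954,  0.15726035,
        0.90246319, -0.21514193]), 'qd': array([ 0.00036871, -0.00140919, -0.00154966, -0.00210766, -0.00090648,
       -0.00029243,  0.00077459]), 'joint_torque': array([-1.17803256e-05, -5.27550566e+01, -1.26714293e+00, -1.53428668e+01,
       -5.27574169e-02,  6.55233976e-03,  1.53758674e-04]), 'tool_pos': array([0.18382799, 0.59670505, 0.23789895]), 'eef_rot': array([ 1.48830877e-01,  9.88862246e-01, -9.05690973e-04, -9.43775727e-05]), 'contact_force': array([-0.80958041,  0.51429543,  0.63801361]), 'moment': array([ 0.05980897, -0.00978811,  0.01336647]), 'finger_force': 0.0, 'opening': 1.0000378325577222}
{'fx': 374.71772597161197, 'fy': 374.71772597161197, 'cx': 257.4557051966778, 'cy': 187.72349449265272, 'pose': [[0.01501036057546447, 0.9896130383786799, -0.1429710577225764, 0.3367011947512014], [-0.9998053226334755, 0.013023535181008841, -0.01482242777555312, -0.01376595345491036], [-0.012806479186997647, 0.14316571447908455, 0.989615871077524, 0.9963684133449513], [0.0, 0.0, 0.0, 1.0]]}
{'fx': 406.09438429598504, 'fy': 406.09438429598504, 'cx': 258.8874817099103, 'cy': 196.5926209404818, 'pose': [[0.7797654374594241, 0.32085296581328876, -0.5376050937933247, -0.07963702326874621], [-0.6257936997285225, 0.37385120769377284, -0.6845564402487169, -0.692744038228187], [-0.018657650543429802, 0.870223332734031, 0.49230401505723587, 0.5886307053309471], [0.0, 0.0, 0.0, 1.0]]}
```

View pics/top0.png

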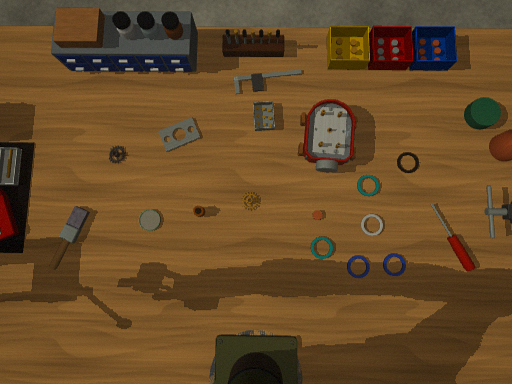

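View pics/side0.png

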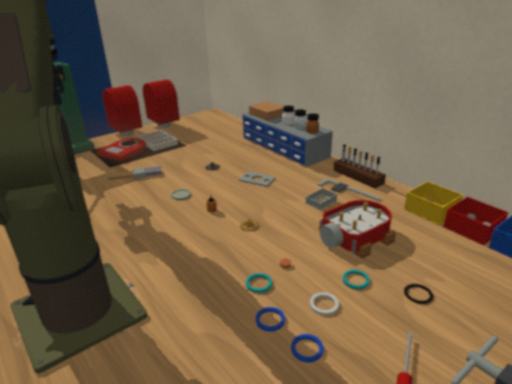

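Top view: brass wheel (251,201) vs. the dark worn wheel (118,154). Bright ring (372,224) vs. turquoise (369,185), (322,247), blue (358,266), (394,264) and black (408,162). Plate (180,134), glass (150,220), meter (329,133) with its neck at (326,165). I choose brass, bright/white, plate and glass, and check them in one close montage.

```bash
cat > h.py <<'E'
from plant import r
import cv2,numpy as np
from scipy.spatial.transform import Rotation as R
def world(d,u,v,z):
    P=d["pose"];c=np.array([(u-d["cx"])/d["fx"],-(v-d["cy"])/d["fy"],-1.])
    w=P[:3,:3]@c;return P[:3,3]+w*(z-P[2,3])/w[2]
def pix(d,p):
    P=d["pose"];c=P[:3,:3].T@(np.asarray(p,float)-P[:3,3])
    return d["cx"]+d["fx"]*c[0]/-c[2],d["cy"]-d["fy"]*c[1]/-c[2]
def crop(im,u,v,h,k):
    u,v=int(u),int(v);return cv2.resize(im[v-h:v+h,u-h:u+h],None,fx=k,fy=k,interpolation=cv2.INTER_CUBIC)
def move(p,yaw,s=None):
    "shift (cm, tool axes) and turn (rotvec deg) to TCP p pointing down with closing line at yaw (mod pi)"
    s=s or r.get_state();T=R.from_quat(s["eef_rot"])
    best=None
    for k in(0,np.pi):
        y=np.array([np.cos(yaw+k),np.sin(yaw+k),0]);z=np.array([0,0,-1.]);G=R.from_matrix(np.c_[np.cross(y,z),y,z])
        v=np.degrees((T.inv()*G).as_rotvec())
        if best is None or np.linalg.norm(v)<np.linalg.norm(best):best=v
    return np.round(T.inv().apply(np.asarray(p)-s["tool_pos"])*100,2),np.round(best,2)
E
python3 - <<'E'
from h import *
d=r.snapshot("top");im=d["image"][:,:,::-1]
t=[crop(im,u,v,h,k) for u,v,h,k in((251,201,16,8),(180,134,32,8),(372,224,16,8),(150,220,16,8),(329,133,40,8))]
t=[cv2.resize(x,(256,256)) for x in t[:4]]+[cv2.resize(t[4],(512,512))]
cv2.imwrite("pics/m.png",cv2.resize(np.hstack([np.vstack([np.hstack(t[:2]),np.hstack(t[2:4])]),t[4]]),(800,400)))
E
```

```text
(no output)
```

View pics/m.png

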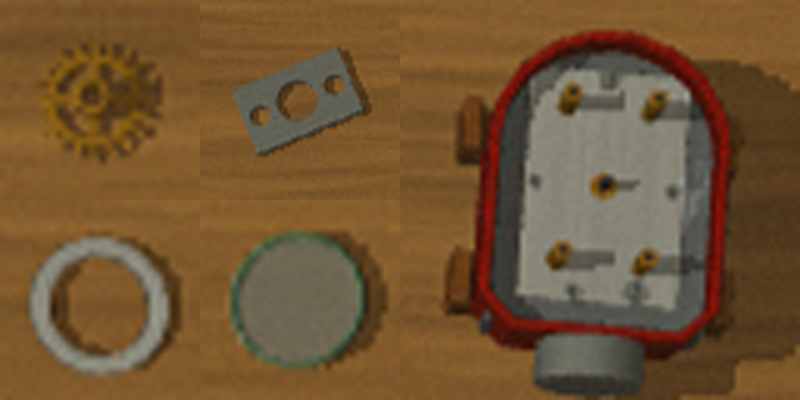

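```bash
cat > seg.py <<'E'
from h import *
def blobs(d,lo,hi,p0,rad,z,amin=8):
    "HSV blobs near world p0 -> list of (area, world centre at z, contour)"
    hsv=cv2.cvtColor(d["image"],cv2.COLOR_RGB2HSV);m=cv2.inRange(hsv,np.array(lo),np.array(hi))
    n,l,st,c=cv2.connectedComponentsWithStats(m)
    out=[]
    for i in range(1,n):
        w=world(d,*c[i],z)
        if st[i,4]>=amin and np.hypot(*(w-p0)[:2])<rad: out.append((int(st[i,4]),np.round(w[:2],4),np.round(c[i],1),(l==i).astype(np.uint8)))
    return sorted(out,key=lambda b:-b[0])
E
python3 - <<'E'
from seg import *
D={n:r.snapshot(n) for n in("top","side")}
t=D["top"]
for n,u,v,z in(("wheel",251,201,.005),("plate",180,134,.003),("ring",372,224,.004),("glass",150,220,.0035),("meter",329,133,.057),("coins",318,215,.005),("oiler",200,211,.02)):
    p=world(t,u,v,z);print(n,np.round(p,3),"side pix",np.round(pix(D["side"],p)), "reach",np.hypot(*p[:2]).round(3))
    for k,d in D.items():
        q=pix(d,p);im=cv2.cvtColor(d["image"],cv2.COLOR_RGB2HSV);print("  ",k,im[int(q[1]),int(q[0])],end="")
    print()
hsv=cv2.cvtColor(t["image"],cv2.COLOR_RGB2HSV)
print("bg",hsv[215,270],hsv[120,160],"ring",hsv[224,361:366].tolist(),"wheel row",hsv[201,240:262].tolist(),"pillar",hsv[114:120,320:326].tolist())
E
```

```text
wheel [0.444 0.018 0.005] side pix [249. 225.] reach 0.444
   top [ 18 207 122]   side [ 19 172  95]
plate [0.626 0.216 0.003] side pix [257. 179.] reach 0.662
   top [ 16 162 124]   side [ 16 124 142]
ring [ 0.388 -0.301  0.004] side pix [325. 304.] reach 0.491
   top [ 16 168 120]   side [ 17 131 163]
glass [0.39  0.285 0.003] side pix [180. 194.] reach 0.483
   top [ 22  61 108]   side [ 22  41 144]
meter [ 0.618 -0.182  0.057] side pix [355. 216.] reach 0.644
   top [ 20  48 132]   side [ 24  23 180]
coins [ 0.409 -0.16   0.005] side pix [285. 264.] reach 0.439
   top [ 11 206 131]   side [ 10 167 159]
oiler [0.414 0.15  0.02 ] side pix [211. 204.] reach 0.441
   top [ 17 153  30]   side [ 15 205  91]
bg [ 16 167 130] [ 16 174 120] ring [[28, 28, 137], [26, 31, 141], [26, 33, 133], [15, 188, 76], [17, 166, 80]] wheel row [[16, 166, 132], [19, 201, 132], [18, 198, 144], [19, 225, 127], [18, 199, 119], [19, 205, 118], [18, 201, 136], [19, 221, 144], [18, 188, 88], [16, 171, 85], [17, 175, 86], [18, 207, 122], [18, 200, 84], [18, 212, 83], [18, 215, 83], [19, 209, 84], [19, 217, 87], [19, 217, 74], [18, 198, 90], [16, 176, 90], [17, 170, 90], [17, 179, 134]] pillar [[[19, 111, 113], [18, 245, 76], [18, 228, 65], [17, 196, 52], [21, 75, 78], [33, 31, 91]], [[20, 43, 131], [19, 128, 96], [17, 189, 58], [18, 126, 65], [23, 34, 137], [30, 27, 131]], [[26, 30, 137], [26, 40, 134], [22, 37, 124], [26, 40, 129], [28, 32, 145], [28, 34, 137]], [[24, 28, 136], [26, 32, 135], [27, 36, 135], [25, 35, 140], [23, 36, 143], [29, 37, 139]], [[25, 32, 136], [26, 32, 137], [25, 32, 134], [23, 29, 140], [28, 30, 137], [23, 30, 138]], [[26, 32, 135], [24, 37, 137], [25, 34, 134], [25, 34, 136], [27, 33, 139], [28, 30, 135]]]
```

```bash
python3 - <<'E'
from seg import *
for k in("top","side"):
    d=r.snapshot(k);print(k)
    S=100 if k=="top" else 80
    for n,p,z in(("plate",[.626,.216,0],.0035),("ring",[.388,-.301,0],.004),("glass",[.39,.285,0],.004)):
        B=blobs(d,(0,0,80),(180,S,255),p,.03,z)
        a,w,c,m=B[0];ct=max(cv2.findContours(m,0,1)[0],key=len)[:,0]
        W=np.array([world(d,*x,z*2 if k=="top" else z)[:2] for x in ct],np.float32)
        rc=cv2.minAreaRect(W);ce=cv2.minEnclosingCircle(W)
        print(n,a,w,c,"rect",np.round(rc[0],4),np.round(rc[1],4),round(rc[2],1),"circ",np.round(ce[0],4),round(ce[1],4))
    B=blobs(d,(17,188 if k=="top" else 150,40),(25,255,255),[.444,.018,0],.035,.006,3)
    A=sum(b[0] for b in B);M=sum(b[3] for b in B);ys,xs=np.nonzero(M);W=np.array([world(d,x,y,.005)[:2] for x,y in zip(xs,ys)],np.float32)
    print("wheel",A,len(B),W.mean(0),cv2.minEnclosingCircle(W),(W.min(0)+W.max(0))/2,W.max(0)-W.min(0))
    for b in blobs(d,(14,140,30),(25,255,255),[.62,-.18,0],.06,.057,4):print("pil",b[:3])
E
```

```text
top
plate 575 [0.6273 0.2197] [178.6 133.6] rect [0.6259 0.2184] [0.0619 0.0995] 24.5 circ [0.6254 0.2188] 0.0581
ring 190 [ 0.386  -0.2999] [371.4 224.6] rect [ 0.3863 -0.2989] [0.0548 0.0553] 0.8 circ [ 0.386  -0.2985] 0.0291
glass 350 [0.3908 0.2874] [149.1 219.6] rect [0.3909 0.2864] [0.0556 0.0531] 3.0 circ [0.3905 0.2867] 0.0282
wheel 166 1 [0.44607705 0.02189881] ((0.44635462760925293, 0.021219242364168167), 0.02484869584441185) [0.44666457 0.02049473] [0.04824531 0.0480325 ]
pil (16, array([ 0.6726, -0.1659]), array([322.4, 112.4]))
pil (16, array([ 0.5891, -0.1596]), array([320.3, 143.6]))
pil (15, array([ 0.6252, -0.182 ]), array([328.9, 130.1]))
pil (15, array([ 0.586 , -0.2039]), array([337.6, 145. ]))
pil (14, array([ 0.669 , -0.2097]), array([339.4, 113.9]))
side
plate 305 [0.6277 0.2171] [256.7 178.4] rect [0.6284 0.2182] [0.0709 0.1049] 24.2 circ [0.6315 0.2196] 0.059
ring 373 [ 0.3873 -0.3004] [324.  303.4] rect [ 0.3885 -0.3004] [0.0642 0.0571] 45.0 circ [ 0.3885 -0.3002] 0.0324
glass 161 [0.3917 0.2851] [180.6 193.9] rect [0.3925 0.2854] [0.0585 0.0592] 12.3 circ [0.3904 0.2863] 0.0321
wheel 156 1 [0.44487    0.01845567] ((0.44669175148010254, 0.019673027098178864), 0.0266752690076828) [0.4446333  0.01833509] [0.04674232 0.04882545]
pil (5, array([ 0.5857, -0.2047]), array([354., 225.]))
```

```bash
python3 - <<'E'
from h import *
print(move([.446,.020,.10],np.radians(85.8)));print(move([.446,.020,.10],np.radians(-4.2)))
E
```

```text
(array([-42.04, -47.44,  13.87]), array([ -0.02,  -0.  , -12.92]))
(array([-42.04, -47.44,  13.87]), array([-2.000e-02,  1.000e-02,  7.708e+01]))
```

Call:
{"api": "carry_out", "payload": {
  "rows": [
    [[-42.04, -47.44, 13.87], [0, 0, -12.9], 0.5],
    [[-42.04, -47.44, 13.87], [0, 0, -12.9], 0.5],
    [[-42.04, -47.44, 13.87], [0, 0, -12.9], 0.5],
    [[-42.04, -47.44, 13.87], [0, 0, -12.9], 0.5],
    [[-42.04, -47.44, 13.87], [0, 0, -12.9], 0.5],
    [[-42.04, -47.44, 13.87], [0, 0, -12.9], 0.5],
    [[-42.04, -47.44, 13.87], [0, 0, -12.9], 0.5],
    [[-42.04, -47.44, 13.87], [0, 0, -12.9], 0.5],
    [[-42.04, -47.44, 13.87], [0, 0, -12.9], 0.5],
    [[-42.04, -47.44, 13.87], [0, 0, -12.9], 0.5],
    [[-42.04, -47.44, 13.87], [0, 0, -12.9], 0.5],
    [[-42.04, -47.44, 13.87], [0, 0, -12.9], 0.5]
  ],
  "newtons": 10
}}

```text
clock: 1.55
tool_pos: [0.4274, 0.0621, 0.1101]
eef_rot: [0.037, 0.999, 0.0, 0.0]
contact_force: [1.0, 1.0, 0.5]
opening: 0.501
finger_force: 0.0
```

```bash
python3 - <<'E'
from h import *
print(r.get_state()["clock"],move([.446,.020,.06],np.radians(85.8)))
E
```

```text
1.55 (array([-2.16, -4.07,  5.01]), array([0.03, 0.05, 0.01]))
```

Call:
{"api": "carry_out", "payload": {
  "rows": [
    [[-2.16, -4.07, 5.0], [0, 0, 0], 0.5],
    [[-2.16, -4.07, 5.0], [0, 0, 0], 0.5],
    [[-2.16, -4.07, 5.0], [0, 0, 0], 0.5],
    [[-2.16, -4.07, 5.0], [0, 0, 0], 0.5],
    [[-2.16, -4.07, 5.0], [0, 0, 0], 0.5]
  ]
}}

```text
clock: 2.05
tool_pos: [0.445, 0.0232, 0.0613]
eef_rot: [0.036, 0.999, 0.001, 0.001]
contact_force: [0.1, 0.7, 0.7]
opening: 0.502
finger_force: 0.0
```

```bash
python3 - <<'E'
from h import *
print(r.get_state()["clock"],move([.446,.020,.007],np.radians(85.8)))
t=r.snapshot("top");s=r.snapshot("side");out=[]
for d in(t,s):
    im=d["image"][:,:,::-1]; q=pix(d,[.446,.02,.018]);print(q, pix(d,r.get_state()["tool_pos"]));out.append(crop(im,*q,32,6))
cv2.imwrite("pics/w1.png",np.hstack(out))
E
```

```text
2.05 (array([-0.11, -0.32,  5.43]), array([0.09, 0.06, 0.12]))
(np.float64(249.99843224876528), np.float64(199.7018182062949)) (np.float64(248.22089047680194), np.float64(198.11578485300112))
(np.float64(249.0344700342887), np.float64(220.3319641130957)) (np.float64(247.50267848376865), np.float64(205.60030074276455))
```

View pics/w1.png

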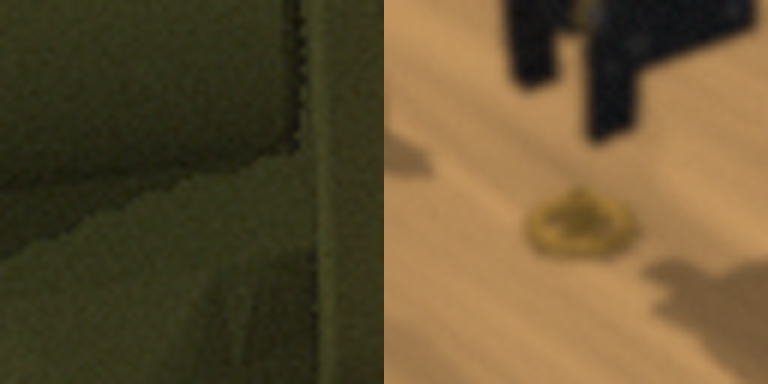

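Call:
{"api": "carry_out", "payload": {
  "rows": [
    [[0, 0, 0], [0, 0, 0], 0.5],
    [[0, 0, 0], [0, 0, 0], 0.5]
  ]
}}

```text
clock: 2.35
tool_pos: [0.445, 0.022, 0.0609]
eef_rot: [0.036, 0.999, 0.0, 0.0]
contact_force: [-0.0, 0.6, 0.7]
opening: 0.502
finger_force: 0.0
```

```bash
python3 - <<'E'
from h import *
print(r.get_state()["clock"],move([.446,.020,.007],np.radians(85.8)))
E
```

```text
2.35 (array([-0.11, -0.2 ,  5.39]), array([0.02, 0.04, 0.03]))
```

Call:
{"api": "carry_out", "payload": {
  "rows": [
    [[-0.11, -0.2, 3.0], [0, 0, 0], 0.5],
    [[-0.11, -0.2, 5.3], [0, 0, 0], 0.5],
    [[-0.11, -0.2, 5.3], [0, 0, 0], 0.5],
    [[-0.11, -0.2, 5.3], [0, 0, 0], 1],
    [[-0.11, -0.2, 5.3], [0, 0, 0], 1],
    [[-0.11, -0.2, 5.3], [0, 0, 0], 1],
    [[-0.11, -0.2, 5.3], [0, 0, 0], 1],
    [[-0.11, -0.2, 5.3], [0, 0, 0], 1]
  ],
  "newtons": 8
}}

```text
clock: 3.15
tool_pos: [0.4458, 0.0194, 0.0077]
eef_rot: [0.037, 0.999, -0.0, -0.0]
contact_force: [-0.4, -0.2, -0.6]
opening: 0.176
finger_force: 8.0
```

Call:
{"api": "carry_out", "payload": {
  "rows": [
    [[0, 0, 0], [0, 0, 0], 0.6],
    [[0, 0, 0], [0, 0, 0], 0.6],
    [[0, 0, 0], [0, 0, 90], 0.6],
    [[0, 0, 0], [0, 0, 90], 0.6],
    [[0, 0, 0], [0, 0, 90], 0.6],
    [[0, 0, 0], [0, 0, 90], 0.6],
    [[0, 0, 0], [0, 0, 90], 0.6],
    [[0, 0, 0], [0, 0, 90], 0.6],
    [[0, 0, 0], [0, 0, 90], 0.6],
    [[0, 0, 0], [0, 0, 90], 0.6],
    [[0, 0, 0], [0, 0, 90], 0.6],
    [[0, 0, 0], [0, 0, 90], 0.6]
  ]
}}

```text
clock: 4.35
tool_pos: [0.4458, 0.0194, 0.0075]
eef_rot: [0.71, 0.704, -0.0, 0.0]
contact_force: [0.0, 0.2, 0.2]
opening: 0.399
finger_force: 0.0
```

Call:
{"api": "carry_out", "payload": {
  "rows": [
    [[0, 0, 0], [0, 0, 6], 0.6],
    [[0, 0, 0], [0, 0, 6], 0.6],
    [[0, 0, 0], [0, 0, 6], 1],
    [[0, 0, 0], [0, 0, 6], 1],
    [[0, 0, 0], [0, 0, 6], 1],
    [[0, 0, 0], [0, 0, 6], 1],
    [[0, 0, 0], [0, 0, 6], 1]
  ],
  "newtons": 15
}}

```text
clock: 5.05
tool_pos: [0.4458, 0.0194, 0.0075]
eef_rot: [0.744, 0.668, 0.0, -0.0]
contact_force: [0.3, -0.6, 0.7]
opening: 0.168
finger_force: 15.0
```

```bash
python3 - <<'E'
from h import *
print(move([.628,-.1845,.105],np.radians(-4.2)))
E
```

```text
(array([-18.33,  20.29,  -9.75]), array([-0.  , -0.  , -1.94]))
```

Call:
{"api": "carry_out", "payload": {
  "rows": [
    [[0, 0, -4], [0, 0, 0], 1],
    [[0, 0, -8], [0, 0, 0], 1],
    [[-3, 3.3, -9.75], [0, 0, -1.9], 1],
    [[-6, 6.7, -9.75], [0, 0, -1.9], 1],
    [[-9, 10, -9.75], [0, 0, -1.9], 1],
    [[-12, 13.3, -9.75], [0, 0, -1.9], 1],
    [[-15, 16.6, -9.75], [0, 0, -1.9], 1],
    [[-17, 19, -9.75], [0, 0, -1.9], 1],
    [[-18.33, 20.29, -9.75], [0, 0, -1.9], 1],
    [[-18.33, 20.29, -9.75], [0, 0, -1.9], 1],
    [[-18.33, 20.29, -9.75], [0, 0, -1.9], 1],
    [[-18.33, 20.29, -9.75], [0, 0, -1.9], 1]
  ]
}}

```text
clock: 6.25
tool_pos: [0.6269, -0.1827, 0.1049]
eef_rot: [0.732, 0.681, -0.0, -0.001]
contact_force: [-0.2, 1.5, 0.3]
opening: 0.169
finger_force: 15.0
```

```bash
python3 - <<'E'
from h import *
S=r.get_state();print(S["tool_pos"])
out=[]
for k in("top","side"):
    d=r.snapshot(k);im=d["image"][:,:,::-1].copy();q=pix(d,[.628,-.1845,.08])
    u0,v0=int(q[0])-32,int(q[1])-32;c=crop(im,*q,32,6)
    for p in([.628,-.1845,.0605],[.628,-.1845,.046])+tuple([.628+a*np.cos(-.073)*1-b*np.sin(-.073),-.1845+a*np.sin(-.073)+b*np.cos(-.073),.068] for a in(-.042,.042) for b in(-.022,.022)):
        a=pix(d,p);cv2.circle(c,(int((a[0]-u0+.5)*6),int((a[1]-v0+.5)*6)),3,(255,0,255),1)
    out.append(c)
cv2.imwrite("pics/w2.png",np.hstack(out))
E
```

```text
[ 0.62687834 -0.18267751  0.10487343]
```

View pics/w2.png

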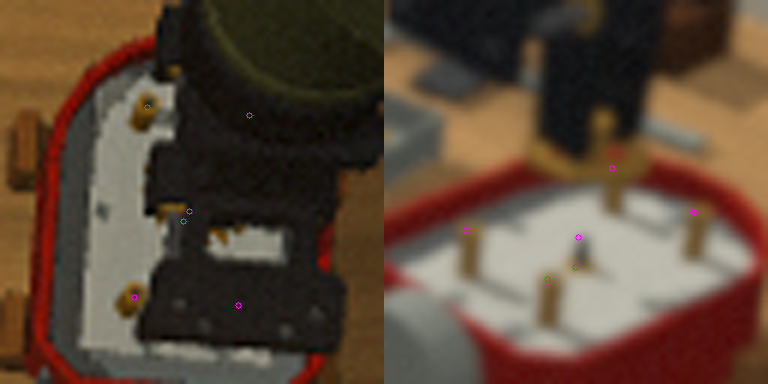

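Side view: the arbor (582,242–268 in the crop) lies about 1 px right of my marks and the pillar tops likewise, so I refine the seat with a small silhouette fit on the first pictures.

```bash
cat > fit.py <<'E'
from h import *
from scipy.optimize import minimize
th=np.linspace(0,2*np.pi,24)
def run(k):
    d=r.snapshot(k);im=cv2.imread(f"pics/{k}0.png")
    sat=cv2.cvtColor(im,cv2.COLOR_BGR2HSV)[:,:,1].astype(np.float32)
    K=8
    def cost(p):
        x,y,a=p[0]/1e3,p[1]/1e3,p[2]*np.pi/180;tot=0
        for i in(-.042,.042):
            for j in(-.022,.022):
                cx=x+i*np.cos(a)-j*np.sin(a);cy=y+i*np.sin(a)+j*np.cos(a)
                q=np.array([pix(d,[cx+.005*np.cos(t),cy+.005*np.sin(t),z]) for t in th for z in(.046,.068)])
                o=np.floor(q.mean(0)).astype(int)-12
                m=np.zeros((24*K,24*K),np.uint8)
                cv2.fillConvexPoly(m,cv2.convexHull(((q-o+.5)*K).astype(np.float32)).astype(np.int32),255)
                m=cv2.resize(m,(24,24),interpolation=cv2.INTER_AREA)/255.
                s=sat[o[1]:o[1]+24,o[0]:o[0]+24];w=cv2.dilate(m,np.ones((5,5)))
                s=np.clip(s/200,0,1.0)
                tot+=(w*(s-m*.8-.12)**2).sum()
        return tot
    b=minimize(cost,[629,-185,-4.2],method="Nelder-Mead",options=dict(initial_simplex=[[629,-185,-4.2],[633,-185,-4.2],[629,-181,-4.2],[629,-185,-1]],xatol=.05,fatol=1e-4))
    print(k,b.x.round(2),b.fun)
run("top");run("side")
E
python3 fit.py
```

```text
top [ 629.4  -184.96   -4.39] 2.7505530832812033
side [ 630.41 -185.33   -3.91] 60.30456475296996
```

```bash
python3 - <<'E'
from h import *
print(move([.6298,-.1853,.070],np.radians(-4.2)))
E
```

```text
(array([-0.15,  0.24,  3.51]), array([-0.02, -0.01,  0.04]))
```

Call:
{"api": "carry_out", "payload": {
  "rows": [
    [[-0.15, 0.24, 0], [0, 0, 0], 1],
    [[-0.15, 0.24, 2], [0, 0, 0], 1],
    [[-0.15, 0.24, 3.5], [0, 0, 0], 1],
    [[-0.15, 0.24, 3.5], [0, 0, 0], 1],
    [[-0.15, 0.24, 3.5], [0, 0, 0], 1],
    [[-0.15, 0.24, 3.5], [0, 0, 0], 1]
  ]
}}

```text
clock: 7.05
tool_pos: [0.6307, -0.1861, 0.0706]
eef_rot: [0.733, 0.68, 0.001, 0.0]
contact_force: [0.4, -0.8, -0.4]
opening: 0.17
finger_force: 15.0
```

```bash
python3 - <<'E'
from h import *
print(move([.6298,-.1853,.0535],np.radians(-4.2)))
d=r.snapshot("side");im=d["image"][:,:,::-1].copy();q=pix(d,[.63,-.185,.075]);cv2.imwrite("pics/w3.png",crop(im,*q,32,9))
E
```

```text
(array([ 0.07, -0.1 ,  1.71]), array([ 0.06, -0.02, -0.06]))
```

View pics/w3.png

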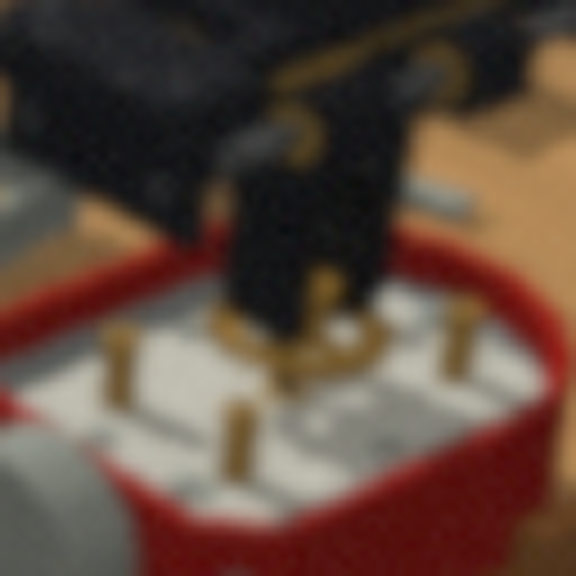

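The wheel hangs level just above the arbor (hub at about (325,285), rim clear of all pillars); now I lower slowly.

Call:
{"api": "carry_out", "payload": {
  "rows": [
    [[0.05, -0.08, 0], [0, 0, 0], 1],
    [[0.05, -0.08, 0.2], [0, 0, 0], 1],
    [[0.05, -0.08, 0.4], [0, 0, 0], 1],
    [[0.05, -0.08, 0.6], [0, 0, 0], 1],
    [[0.05, -0.08, 0.7], [0, 0, 0], 1],
    [[0.05, -0.08, 0.8], [0, 0, 0], 1],
    [[0.05, -0.08, 0.8], [0, 0, 0], 1]
  ]
}}

```text
clock: 7.8
tool_pos: [0.6293, -0.1857, 0.0617]
eef_rot: [0.733, 0.68, -0.0, -0.0]
contact_force: [-0.1, -0.2, -1.2]
opening: 0.17
finger_force: 15.0
```

Call:
{"api": "carry_out", "payload": {
  "rows": [
    [[0, 0, 0.3], [0, 0, 0], 1],
    [[0, 0, 0.5], [0, 0, 0], 1],
    [[0, 0, 0.65], [0, 0, 0], 1],
    [[0, 0, 0.75], [0, 0, 0], 1],
    [[0, 0, 0.8], [0, 0, 0], 1],
    [[0, 0, 0.8], [0, 0, 0], 1]
  ]
}}

```text
clock: 8.4
tool_pos: [0.6294, -0.1857, 0.0539]
eef_rot: [0.733, 0.68, 0.0, -0.0]
contact_force: [0.8, 0.7, -0.5]
opening: 0.167
finger_force: 15.0
```

Call:
{"api": "carry_out", "payload": {
  "rows": [
    [[0, 0, 0.07], [0, 0, 0], 1],
    [[0, 0, 0.07], [0, 0, 0], 1],
    [[0, 0, 0.07], [0, 0, 0], 0.6],
    [[0, 0, 0.07], [0, 0, 0], 0.6],
    [[0, 0, 0.07], [0, 0, 0], 0.6],
    [[0, 0, -2], [0, 0, 0], 0.6],
    [[0, 0, -5], [0, 0, 0], 0.6],
    [[0, 0, -8], [0, 0, 0], 0.2],
    [[0, 0, -8], [0, 0, 0], 0.2],
    [[0, 0, -8], [0, 0, 0], 0.2]
  ]
}}

```text
clock: 9.4
tool_pos: [0.6301, -0.1858, 0.1358]
eef_rot: [0.733, 0.68, 0.001, 0.001]
contact_force: [-0.3, -0.7, 0.3]
opening: 0.649
finger_force: 0.0
```

```bash
python3 - <<'E'
from h import *
d=r.snapshot("side");im=d["image"][:,:,::-1].copy();q=pix(d,[.63,-.185,.075]);cv2.imwrite("pics/w4.png",crop(im,*q,32,9))
for y in(24.5,): print(move([.627,.2185,.08],np.radians(y)))
E
```

```text
(array([40.32, -3.23,  5.43]), array([  0.  ,   0.03, -28.76]))
```

View pics/w4.png

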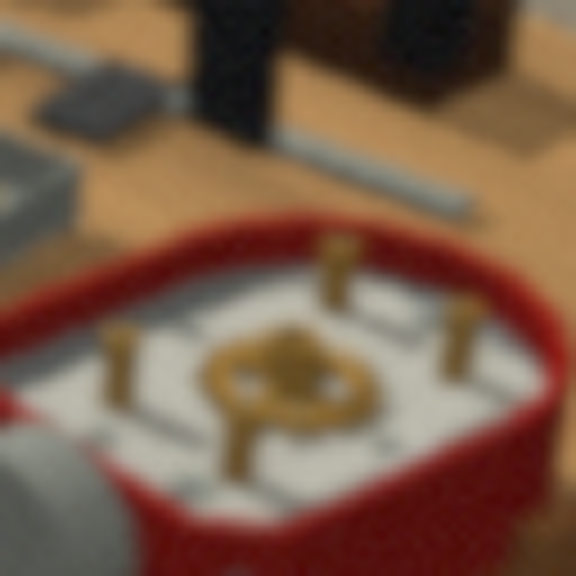

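Wheel seated flat on the movement plate, hub up at (293,370) in the crop, clear of the pillars. Now the plate.

Call:
{"api": "carry_out", "payload": {
  "rows": [
    [[40.32, -3.23, 0], [0, 0, -28.8], 0.05],
    [[40.32, -3.23, 0], [0, 0, -28.8], 0.05],
    [[40.32, -3.23, 0], [0, 0, -28.8], 0.05],
    [[40.32, -3.23, 0], [0, 0, -28.8], 0.05],
    [[40.32, -3.23, 0], [0, 0, -28.8], 0.05],
    [[40.32, -3.23, 0], [0, 0, -28.8], 0.05],
    [[40.32, -3.23, 0], [0, 0, -28.8], 0.05],
    [[40.32, -3.23, 0], [0, 0, -28.8], 0.05],
    [[40.32, -3.23, 3], [0, 0, -28.8], 0.05],
    [[40.32, -3.23, 5.4], [0, 0, -28.8], 0.05],
    [[40.32, -3.23, 5.4], [0, 0, -28.8], 0.05],
    [[40.32, -3.23, 5.4], [0, 0, -28.8], 0.05]
  ]
}}

```text
clock: 10.65
tool_pos: [0.6267, 0.2182, 0.0793]
eef_rot: [0.541, 0.841, -0.001, -0.001]
contact_force: [0.1, -0.7, -0.4]
opening: 0.953
finger_force: 0.0
```

Call:
{"api": "carry_out", "payload": {
  "rows": [
    [[0, 0, 0], [0, 0, 0], 0.05],
    [[0, 0, 0], [0, 0, 0], 0.05]
  ]
}}

```text
clock: 10.85
tool_pos: [0.628, 0.2188, 0.0813]
eef_rot: [0.541, 0.841, 0.001, 0.0]
contact_force: [-0.5, 0.7, 0.4]
opening: 0.954
finger_force: 0.0
```

```bash
python3 - <<'E'
from h import *
s=r.get_state();print(s["tool_pos"],s["q"].round(2));print(move([.627,.2185,.002],np.radians(24.5)))
E
```

```text
[0.6279768  0.2187531  0.08134029] [-0.01  1.06 -0.81  1.53  0.88  0.95 -0.68]
(array([ 0.02, -0.12,  7.93]), array([ 0.12, -0.02, -0.02]))
```

Call:
{"api": "carry_out", "payload": {
  "rows": [
    [[0, -0.05, 3.5], [0, 0, 0], 0.05],
    [[0, -0.05, 6.5], [0, 0, 0], 0.05],
    [[0, -0.05, 7.3], [0, 0, 0], 0.05],
    [[0, -0.05, 7.6], [0, 0, 0], 0.05],
    [[0, -0.05, 7.6], [0, 0, 0], 0.05],
    [[0, -0.05, 7.6], [0, 0, 0], 0.05]
  ]
}}

```text
clock: 11.45
tool_pos: [0.6277, 0.2193, 0.0057]
eef_rot: [0.541, 0.841, 0.001, 0.001]
contact_force: [-1.0, -0.3, 0.5]
opening: 0.95
finger_force: 0.0
```

Call:
{"api": "carry_out", "payload": {
  "rows": [
    [[0, 0, 0.2], [0, 0, 0], 0.05],
    [[0, 0, 0.38], [0, 0, 0], 0.05],
    [[0, 0, 0.38], [0, 0, 0], 0.4],
    [[0, 0, 0.38], [0, 0, 0], 0.4],
    [[0, 0, 0.38], [0, 0, 0], 0.4],
    [[0, 0, 0.38], [0, 0, 0], 0.4],
    [[0, 0, 0.38], [0, 0, 0], 0.4]
  ],
  "newtons": 25
}}

```text
clock: 12.15
tool_pos: [0.6269, 0.2188, 0.0006]
eef_rot: [0.541, 0.841, 0.0, 0.0]
contact_force: [-1.3, 0.6, 5.3]
opening: 0.699
finger_force: 25.9
```

```bash
python3 - <<'E'
from h import *
print(move([.6296,-.1856,.12],np.radians(85.8)))
E
```

```text
(array([-36.9 , -16.54, -11.96]), array([ 3.000e-02,  0.000e+00, -6.126e+01]))
```

Call:
{"api": "carry_out", "payload": {
  "rows": [
    [[0, 0, -4], [0, 0, 0], 0.4],
    [[0, 0, -8], [0, 0, 0], 0.4],
    [[-2, -0.9, -11.96], [0, 0, -4], 0.4],
    [[-36.9, -16.54, -11.96], [0, 0, -61.3], 0.4],
    [[-36.9, -16.54, -11.96], [0, 0, -61.3], 0.4],
    [[-36.9, -16.54, -11.96], [0, 0, -61.3], 0.4],
    [[-36.9, -16.54, -11.96], [0, 0, -61.3], 0.4],
    [[-36.9, -16.54, -11.96], [0, 0, -61.3], 0.4],
    [[-36.9, -16.54, -11.96], [0, 0, -61.3], 0.4],
    [[-36.9, -16.54, -11.96], [0, 0, -61.3], 0.4],
    [[-36.9, -16.54, -11.96], [0, 0, -61.3], 0.4],
    [[-36.9, -16.54, -11.96], [0, 0, -61.3], 0.4]
  ]
}}

```text
clock: 13.35
tool_pos: [0.6281, -0.1947, 0.1175]
eef_rot: [0.042, 0.999, -0.003, -0.001]
contact_force: [0.4, -0.7, -1.9]
opening: 0.697
finger_force: 25.0
```

Call:
{"api": "carry_out", "payload": {
  "rows": [
    [[0, 0, 0], [0, 0, 0], 0.4],
    [[0, 0, 0], [0, 0, 0], 0.4]
  ]
}}

```text
clock: 13.55
tool_pos: [0.6294, -0.1839, 0.1195]
eef_rot: [0.035, 0.999, 0.001, -0.0]
contact_force: [-0.3, 1.0, -2.1]
opening: 0.7
finger_force: 25.0
```

```bash
python3 - <<'E'
from h import *
s=r.get_state();print(s["clock"],s["tool_pos"],s["opening"]);print(move([.6296,-.1856,.12],np.radians(85.8)))
E
```

```text
13.55 [ 0.62941786 -0.1839296   0.11954182] 0.6996245685929366
(array([-0.03, -0.17, -0.05]), array([ 0.08, -0.02,  0.18]))
```

Settle and descend to just above the pillars, then look from the side.

Call:
{"api": "carry_out", "payload": {
  "rows": [
    [[0, 0, 1], [0, 0, 0], 0.4],
    [[0, 0, 2.5], [0, 0, 0], 0.4],
    [[0, 0, 3.5], [0, 0, 0], 0.4],
    [[0, 0, 3.8], [0, 0, 0], 0.4],
    [[0, 0, 3.8], [0, 0, 0], 0.4],
    [[0, 0, 3.8], [0, 0, 0], 0.4]
  ]
}}

```text
clock: 14.15
tool_pos: [0.6298, -0.1855, 0.0819]
eef_rot: [0.036, 0.999, 0.0, 0.0]
contact_force: [-0.8, -0.3, -0.6]
opening: 0.696
finger_force: 25.0
```

```bash
python3 - <<'E'
from h import *
s=r.get_state();print(s["tool_pos"],move([.6296,-.1856,.0686],np.radians(85.8)))
d=r.snapshot("side");im=d["image"][:,:,::-1].copy();q=pix(d,[.63,-.185,.085]);c=crop(im,*q,32,9);u0,v0=int(q[0])-32,int(q[1])-32
z=s["tool_pos"][2]-.0006+.006;a=np.radians(-4.2)
for i in(-.05,.05):
    for j in(-.031,.031):
        p=pix(d,[s["tool_pos"][0]+i*np.cos(a)-j*np.sin(a),s["tool_pos"][1]+i*np.sin(a)+j*np.cos(a),z]);cv2.circle(c,(int((p[0]-u0+.5)*9),int((p[1]-v0+.5)*9)),4,(255,0,255),1)
cv2.imwrite("pics/p1.png",c)
E
```

```text
[ 0.62977519 -0.18554814  0.0819056 ] (array([ 0.02, -0.01,  1.33]), array([0.03, 0.03, 0.04]))
```

View pics/p1.png

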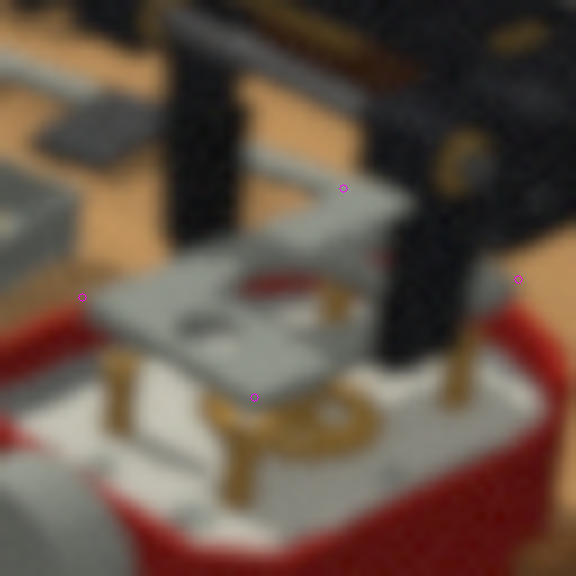

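The plate hangs square above all four pillars; its corners (90,297), (255,402), (512,282) match the prediction within 1 mm. Lower it.

Call:
{"api": "carry_out", "payload": {
  "rows": [
    [[0, 0, 0.4], [0, 0, 0], 0.4],
    [[0, 0, 0.8], [0, 0, 0], 0.4],
    [[0, 0, 1.1], [0, 0, 0], 0.4],
    [[0, 0, 1.2], [0, 0, 0], 0.4],
    [[0, 0, 1.28], [0, 0, 0], 0.4],
    [[0, 0, 1.28], [0, 0, 0], 0.4]
  ]
}}

```text
clock: 14.8
tool_pos: [0.6295, -0.1857, 0.0689]
eef_rot: [0.036, 0.999, 0.0, -0.0]
contact_force: [-0.4, 0.3, -1.1]
opening: 0.697
finger_force: 25.0
```

Call:
{"api": "carry_out", "payload": {
  "rows": [
    [[0, 0, 0.05], [0, 0, 0], 0.4],
    [[0, 0, 0.1], [0, 0, 0], 0.4],
    [[0, 0, 0.1], [0, 0, 0], 0.4]
  ]
}}

```text
clock: 15.1
tool_pos: [0.6297, -0.1858, 0.0685]
eef_rot: [0.036, 0.999, -0.0, 0.0]
contact_force: [-1.0, -0.5, 3.3]
opening: 0.698
finger_force: 25.0
```

Call:
{"api": "carry_out", "payload": {
  "rows": [
    [[0, 0, 0.1], [0, 0, 0], 0.15],
    [[0, 0, 0.1], [0, 0, 0], 0.15],
    [[0, 0, 0.1], [0, 0, 0], 0.15],
    [[0, 0, -1], [0, 0, 0], 0.15],
    [[0, 0, -4], [0, 0, 0], 0.1],
    [[0, 0, -7], [0, 0, 0], 0.1],
    [[0, 0, -7], [0, 0, 0], 0.1],
    [[0, 0, -7], [0, 0, 0], 0.1]
  ]
}}

```text
clock: 15.9
tool_pos: [0.63, -0.1858, 0.1391]
eef_rot: [0.036, 0.999, -0.0, 0.001]
contact_force: [-0.1, -0.3, 0.1]
opening: 0.901
finger_force: 0.0
```

```bash
python3 - <<'E'
from h import *
print(move([.387,-.300,.07],np.radians(85.8)))
E
```

```text
(array([ 23.41, -13.15,   6.87]), array([-0.02,  0.1 ,  0.04]))
```

Call:
{"api": "carry_out", "payload": {
  "rows": [
    [[23.41, -13.15, 0], [0, 0, 90], 0.15],
    [[23.41, -13.15, 0], [0, 0, 90], 0.15],
    [[23.41, -13.15, 0], [0, 0, 90], 0.15],
    [[23.41, -13.15, 0], [0, 0, 90], 0.15],
    [[23.41, -13.15, 0], [0, 0, 90], 0.15],
    [[23.41, -13.15, 0], [0, 0, 90], 0.15],
    [[23.41, -13.15, 4], [0, 0, 90], 0.15],
    [[23.41, -13.15, 6.9], [0, 0, 90], 0.15],
    [[23.41, -13.15, 6.9], [0, 0, 90], 0.15],
    [[23.41, -13.15, 6.9], [0, 0, 90], 0.15],
    [[23.41, -13.15, 6.9], [0, 0, 90], 0.15],
    [[23.41, -13.15, 6.9], [0, 0, 90], 0.15]
  ]
}}

```text
clock: 17.1
tool_pos: [0.3858, -0.2997, 0.0683]
eef_rot: [0.732, 0.681, -0.0, -0.001]
contact_force: [-0.0, 0.2, -0.4]
opening: 0.847
finger_force: 0.0
```

Call:
{"api": "carry_out", "payload": {
  "rows": [
    [[0, 0, 0], [0, 0, 0], 0.15],
    [[0, 0, 0], [0, 0, 0], 0.15]
  ]
}}

```text
clock: 17.3
tool_pos: [0.3862, -0.2999, 0.0687]
eef_rot: [0.732, 0.681, -0.0, -0.0]
contact_force: [-0.5, 0.6, 1.1]
opening: 0.853
finger_force: 0.0
```

```bash
python3 - <<'E'
from h import *
s=r.get_state();print(s["tool_pos"],s["q"].round(2));print(move([.387,-.300,.004],np.radians(-4.2)))
E
```

```text
[ 0.38623631 -0.29990744  0.06868735] [ 0.98  0.91 -0.69  2.08  1.12  0.59 -0.61]
(array([-0.01,  0.08,  6.47]), array([-0.03, -0.02,  0.11]))
```

Call:
{"api": "carry_out", "payload": {
  "rows": [
    [[0, 0, 3], [0, 0, 0], 0.15],
    [[0, 0, 5.5], [0, 0, 0], 0.15],
    [[0, 0, 6.3], [0, 0, 0], 0.15],
    [[0, 0, 6.5], [0, 0, 0], 0.15],
    [[0, 0, 6.5], [0, 0, 0], 0.15],
    [[0, 0, 6.5], [0, 0, 0], 0.6],
    [[0, 0, 6.5], [0, 0, 0], 0.6],
    [[0, 0, 6.5], [0, 0, 0], 0.6],
    [[0, 0, 6.5], [0, 0, 0], 0.6],
    [[0, 0, 6.5], [0, 0, 0], 0.6]
  ],
  "newtons": 6
}}

```text
clock: 18.3
tool_pos: [0.3869, -0.3002, 0.0045]
eef_rot: [0.732, 0.681, 0.0, 0.001]
contact_force: [-0.2, -0.2, 6.0]
opening: 0.661
finger_force: 6.0
```

Call:
{"api": "carry_out", "payload": {
  "rows": [
    [[0, 0, 0], [0, 0, 0], 0.15],
    [[0, 0, 0], [0, 0, 0], 0.15],
    [[0, 0, -0.2], [0, 0, -90], 0.15],
    [[0, 0, -0.2], [0, 0, -90], 0.15],
    [[0, 0, -0.2], [0, 0, -90], 0.15],
    [[0, 0, -0.2], [0, 0, -90], 0.15],
    [[0, 0, -0.2], [0, 0, -90], 0.15],
    [[0, 0, -0.2], [0, 0, -90], 0.15],
    [[0, 0, -0.2], [0, 0, -90], 0.15],
    [[0, 0, -0.2], [0, 0, -90], 0.15],
    [[0, 0, -0.2], [0, 0, -90], 0.15],
    [[0, 0, -0.2], [0, 0, -90], 0.15]
  ]
}}

```text
clock: 19.5
tool_pos: [0.3862, -0.2998, 0.0057]
eef_rot: [0.069, 0.998, 0.0, -0.0]
contact_force: [0.3, -0.6, -0.2]
opening: 0.85
finger_force: 0.0
```

Call:
{"api": "carry_out", "payload": {
  "rows": [
    [[0, 0, 0.2], [0, 0, -4], 0.15],
    [[0, 0, 0.4], [0, 0, -4], 0.15],
    [[0, 0, 0.4], [0, 0, -4], 0.15],
    [[0, 0, 0.4], [0, 0, -4], 0.6],
    [[0, 0, 0.4], [0, 0, -4], 0.6],
    [[0, 0, 0.4], [0, 0, -4], 0.6],
    [[0, 0, 0.4], [0, 0, -4], 0.6],
    [[0, 0, 0.4], [0, 0, -4], 0.6],
    [[0, 0, 0.4], [0, 0, -4], 0.6]
  ],
  "newtons": 15
}}

```text
clock: 20.4
tool_pos: [0.3865, -0.2999, 0.002]
eef_rot: [0.037, 0.999, 0.0, 0.0]
contact_force: [0.1, 0.1, 0.0]
opening: 0.643
finger_force: 15.0
```

```bash
python3 - <<'E'
from seg import *
s=r.get_state();print(s["tool_pos"],move([.6296,-.1857,.13],np.radians(85.8)))
d=r.snapshot("top");im=d["image"][:,:,::-1]
q=pix(d,[.63,-.185,.074]);u0,v0=int(q[0])-32,int(q[1])-32;c=crop(im,*q,32,9);a=np.radians(-4.2)
for i,j in[(x,y) for x in(-.05,.05) for y in(-.031,.031)]+[(.018*np.cos(t),.018*np.sin(t)) for t in np.arange(0,6.2,.5)]:
    p=pix(d,[.6296+i*np.cos(a)-j*np.sin(a),-.1857+i*np.sin(a)+j*np.cos(a),.074]);cv2.circle(c,(int((p[0]-u0+.5)*9),int((p[1]-v0+.5)*9)),3,(255,0,255),1)
cv2.imwrite("pics/p2.png",c)
E
```

```text
[ 0.38651834 -0.2999475   0.00196362] (array([-23.4 ,  13.18, -12.8 ]), array([ 0.  ,  0.  , -0.02]))
```

View pics/p2.png

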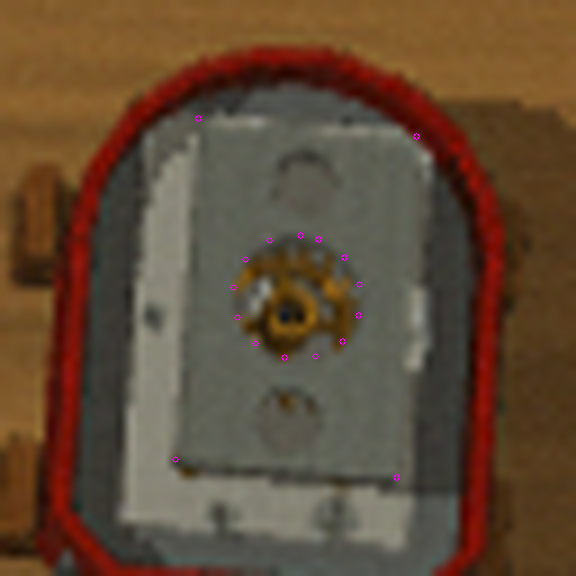

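The plate lies flat and square over the pillars; its opening (centre about (299,298)) matches the marks within 1 mm, with the hub visible through it. Carry the ring over.

Call:
{"api": "carry_out", "payload": {
  "rows": [
    [[0, 0, -4], [0, 0, 0], 0.6],
    [[0, 0, -8], [0, 0, 0], 0.6],
    [[0, 0, -12.8], [0, 0, 0], 0.6],
    [[-23.4, 13.2, -12.8], [0, 0, 0], 0.6],
    [[-23.4, 13.2, -12.8], [0, 0, 0], 0.6],
    [[-23.4, 13.2, -12.8], [0, 0, 0], 0.6],
    [[-23.4, 13.2, -12.8], [0, 0, 0], 0.6],
    [[-23.4, 13.2, -12.8], [0, 0, 0], 0.6],
    [[-23.4, 13.2, -12.8], [0, 0, 0], 0.6],
    [[-23.4, 13.2, -12.8], [0, 0, 0], 0.6],
    [[-23.4, 13.2, -12.8], [0, 0, 0], 0.6],
    [[-23.4, 13.2, -12.8], [0, 0, 0], 0.6]
  ]
}}

```text
clock: 21.65
tool_pos: [0.6278, -0.1872, 0.1295]
eef_rot: [0.037, 0.999, -0.001, -0.001]
contact_force: [-1.0, -0.2, -0.6]
opening: 0.639
finger_force: 15.0
```

Call:
{"api": "carry_out", "payload": {
  "rows": [
    [[0, 0, 2], [0, 0, 0], 0.6],
    [[0, 0, 3.5], [0, 0, 0], 0.6],
    [[0, 0, 4.2], [0, 0, 0], 0.6],
    [[0, 0, 4.2], [0, 0, 0], 0.6],
    [[0, 0, 4.2], [0, 0, 0], 0.6],
    [[0, 0, 4.2], [0, 0, 0], 0.6]
  ]
}}

```text
clock: 22.25
tool_pos: [0.63, -0.1853, 0.0885]
eef_rot: [0.037, 0.999, 0.0, 0.001]
contact_force: [0.7, -0.2, -0.5]
opening: 0.643
finger_force: 15.0
```

```bash
python3 - <<'E'
from h import *
s=r.get_state();print(s["tool_pos"],move([.6295,-.1859,.0762],np.radians(85.8)))
E
```

```text
[ 0.63002456 -0.18532769  0.08845155] (array([ 0.05, -0.06,  1.23]), array([ 0.02,  0.06, -0.01]))
```

Call:
{"api": "carry_out", "payload": {
  "rows": [
    [[0.03, -0.05, 0.4], [0, 0, 0], 0.6],
    [[0.03, -0.05, 0.8], [0, 0, 0], 0.6],
    [[0.03, -0.05, 1.1], [0, 0, 0], 0.6],
    [[0.03, -0.05, 1.2], [0, 0, 0], 0.6],
    [[0.03, -0.05, 1.25], [0, 0, 0], 0.6],
    [[0.03, -0.05, 1.25], [0, 0, 0], 0.6],
    [[0.03, -0.05, 1.25], [0, 0, 0], 0.6]
  ]
}}

```text
clock: 22.95
tool_pos: [0.629, -0.1861, 0.076]
eef_rot: [0.037, 0.999, -0.0, -0.0]
contact_force: [-1.7, -0.6, 5.3]
opening: 0.635
finger_force: 15.0
```

Call:
{"api": "carry_out", "payload": {
  "rows": [
    [[0, 0, 0], [0, 0, 0], 0.2],
    [[0, 0, 0], [0, 0, 0], 0.2],
    [[0, 0, 0], [0, 0, 0], 0.2],
    [[0, 0, -1], [0, 0, 0], 0.2],
    [[0, 0, -4], [0, 0, 0], 0.15],
    [[0, 0, -6.5], [0, 0, 0], 0.15],
    [[0, 0, -6.5], [0, 0, 0], 0.15],
    [[0, 0, -6.5], [0, 0, 0], 0.15]
  ]
}}

```text
clock: 23.75
tool_pos: [0.6295, -0.1861, 0.1411]
eef_rot: [0.037, 0.999, -0.0, 0.001]
contact_force: [0.2, 0.3, -0.7]
opening: 0.851
finger_force: 0.0
```

```bash
python3 - <<'E'
from h import *
print(move([.3912,.2857,.07],np.radians(-4.2)),move([.3912,.2857,.07],np.radians(85.8)))
E
```

```text
(array([27.24, 45.3 ,  7.06]), array([4.000e-02, 7.000e-02, 8.998e+01])) (array([27.24, 45.3 ,  7.06]), array([-0.02,  0.06, -0.02]))
```

Call:
{"api": "carry_out", "payload": {
  "rows": [
    [[27.2, 45.3, 0], [0, 0, 90], 0.15],
    [[27.2, 45.3, 0], [0, 0, 90], 0.15],
    [[27.2, 45.3, 0], [0, 0, 90], 0.15],
    [[27.2, 45.3, 0], [0, 0, 90], 0.15],
    [[27.2, 45.3, 0], [0, 0, 90], 0.15],
    [[27.2, 45.3, 0], [0, 0, 90], 0.15],
    [[27.2, 45.3, 0], [0, 0, 90], 0.15],
    [[27.2, 45.3, 0], [0, 0, 90], 0.15],
    [[27.2, 45.3, 0], [0, 0, 90], 0.15],
    [[27.2, 45.3, 0], [0, 0, 90], 0.15],
    [[27.2, 45.3, 3], [0, 0, 90], 0.15],
    [[27.2, 45.3, 7], [0, 0, 90], 0.15]
  ]
}}

```text
clock: 24.95
tool_pos: [0.3903, 0.293, 0.0716]
eef_rot: [0.732, 0.682, 0.005, -0.002]
contact_force: [1.3, 0.9, -0.0]
opening: 0.852
finger_force: 0.0
```

Call:
{"api": "carry_out", "payload": {
  "rows": [
    [[0, 0, 0], [0, 0, 0], 0.15],
    [[0, 0, 0], [0, 0, 0], 0.15],
    [[0, 0, 0], [0, 0, 0], 0.15]
  ]
}}

```text
clock: 25.25
tool_pos: [0.3927, 0.2841, 0.0717]
eef_rot: [0.734, 0.68, 0.0, 0.001]
contact_force: [0.3, -0.0, 0.6]
opening: 0.851
finger_force: 0.0
```

```bash
python3 - <<'E'
from h import *
s=r.get_state();print(s["tool_pos"],s["q"].round(2),move([.3912,.2857,.0045],np.radians(-4.2)))
d=r.snapshot("top");im=d["image"][:,:,::-1];e=r.snapshot("side");q2=pix(e,[.63,-.185,.074])
q=pix(d,[.63,-.185,.074]);u0,v0=int(q[0])-32,int(q[1])-32;c=crop(im,*q,32,9)
cv2.imwrite("pics/r1.png",cv2.resize(np.hstack([c,crop(e["image"][:,:,::-1],*q2,32,9)]),(800,400)))
E
```

```text
[0.39265541 0.28407679 0.07171731] [-0.57  0.82 -0.24  2.11  0.66  0.29 -1.46] (array([ 0.15, -0.17,  6.72]), array([ 0.08,  0.02, -0.17]))
```

View pics/r1.png

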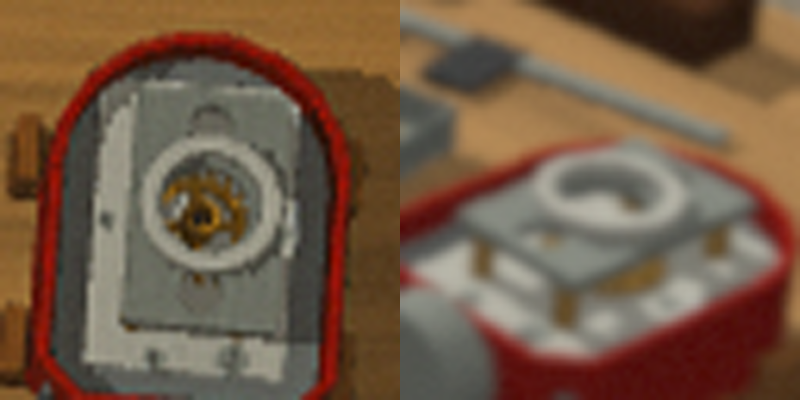

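The ring sits flat and centred on the plate opening (ring centre about (210,202), plate mid about (211,205)); now the glass, squeezed gently in both directions.

Call:
{"api": "carry_out", "payload": {
  "rows": [
    [[0.1, -0.12, 3], [0, 0, 0], 0.15],
    [[0.1, -0.12, 5.5], [0, 0, 0], 0.15],
    [[0.1, -0.12, 6.4], [0, 0, 0], 0.15],
    [[0.1, -0.12, 6.6], [0, 0, 0], 0.15],
    [[0.1, -0.12, 6.6], [0, 0, 0], 0.15],
    [[0.1, -0.12, 6.6], [0, 0, 0], 0.6],
    [[0.1, -0.12, 6.6], [0, 0, 0], 0.6],
    [[0.1, -0.12, 6.6], [0, 0, 0], 0.6],
    [[0.1, -0.12, 6.6], [0, 0, 0], 0.6],
    [[0.1, -0.12, 6.6], [0, 0, 0], 0.6]
  ],
  "newtons": 6
}}

```text
clock: 26.35
tool_pos: [0.3907, 0.2871, 0.0051]
eef_rot: [0.733, 0.681, 0.001, 0.0]
contact_force: [-1.1, 0.3, 6.3]
opening: 0.649
finger_force: 6.0
```

Call:
{"api": "carry_out", "payload": {
  "rows": [
    [[0, 0, 0], [0, 0, 0], 0.15],
    [[0, 0, 0], [0, 0, 0], 0.15],
    [[0, 0, -0.2], [0, 0, -90], 0.15],
    [[0, 0, -0.2], [0, 0, -90], 0.15],
    [[0, 0, -0.2], [0, 0, -90], 0.15],
    [[0, 0, -0.2], [0, 0, -90], 0.15],
    [[0, 0, -0.2], [0, 0, -90], 0.15],
    [[0, 0, -0.2], [0, 0, -90], 0.15],
    [[0, 0, -0.2], [0, 0, -90], 0.15],
    [[0, 0, -0.2], [0, 0, -90], 0.15],
    [[0, 0, -0.2], [0, 0, -90], 0.15],
    [[0, 0, -0.2], [0, 0, -90], 0.15]
  ]
}}

```text
clock: 27.55
tool_pos: [0.3901, 0.2867, 0.0063]
eef_rot: [0.069, 0.998, -0.0, -0.0]
contact_force: [-0.3, -0.5, 0.5]
opening: 0.846
finger_force: 0.0
```

Call:
{"api": "carry_out", "payload": {
  "rows": [
    [[0, 0, 0.2], [0, 0, -4], 0.15],
    [[0, 0, 0.4], [0, 0, -4], 0.15],
    [[0, 0, 0.4], [0, 0, -4], 0.15],
    [[0, 0, 0.4], [0, 0, -4], 0.6],
    [[0, 0, 0.4], [0, 0, -4], 0.6],
    [[0, 0, 0.4], [0, 0, -4], 0.6],
    [[0, 0, 0.4], [0, 0, -4], 0.6],
    [[0, 0, 0.4], [0, 0, -4], 0.6],
    [[0, 0, 0.4], [0, 0, -4], 0.6]
  ],
  "newtons": 15
}}

```text
clock: 28.45
tool_pos: [0.3902, 0.2869, 0.0025]
eef_rot: [0.037, 0.999, 0.0, 0.0]
contact_force: [-0.9, 0.4, -0.1]
opening: 0.646
finger_force: 15.0
```

```bash
python3 - <<'E'
from h import *
s=r.get_state();print(s["tool_pos"],move([.6292,-.1861,.14],np.radians(85.8)))
E
```

```text
[0.390161   0.28692922 0.0025171 ] (array([-27.36, -45.39, -13.76]), array([ 0.01,  0.  , -0.08]))
```

Call:
{"api": "carry_out", "payload": {
  "rows": [
    [[0, 0, -4], [0, 0, 0], 0.6],
    [[0, 0, -8], [0, 0, 0], 0.6],
    [[0, 0, -13.8], [0, 0, 0], 0.6],
    [[0, 0, -13.8], [0, 0, 0], 0.6],
    [[-27.4, -45.4, -13.8], [0, 0, 0], 0.6],
    [[-27.4, -45.4, -13.8], [0, 0, 0], 0.6],
    [[-27.4, -45.4, -13.8], [0, 0, 0], 0.6],
    [[-27.4, -45.4, -13.8], [0, 0, 0], 0.6],
    [[-27.4, -45.4, -13.8], [0, 0, 0], 0.6],
    [[-27.4, -45.4, -13.8], [0, 0, 0], 0.6],
    [[-27.4, -45.4, -13.8], [0, 0, 0], 0.6],
    [[-27.4, -45.4, -13.8], [0, 0, 0], 0.6]
  ]
}}

```text
clock: 29.65
tool_pos: [0.5708, -0.0726, 0.1395]
eef_rot: [0.038, 0.999, -0.0, -0.001]
contact_force: [1.4, 0.8, -0.5]
opening: 0.647
finger_force: 15.0
```

```bash
python3 - <<'E'
from h import *
s=r.get_state();print(s["tool_pos"],move([.6290,-.1861,.12],np.radians(85.8)))
E
```

```text
[ 0.57081815 -0.07260713  0.13952323] (array([ -6.66, -10.88,   1.95]), array([-0.03, -0.07, -0.1 ]))
```

Call:
{"api": "carry_out", "payload": {
  "rows": [
    [[-6.6, -10.8, 0], [0, 0, 0], 0.6],
    [[-6.6, -10.8, 0], [0, 0, 0], 0.6],
    [[-6.6, -10.8, 0], [0, 0, 0], 0.6],
    [[-6.6, -10.8, 1], [0, 0, 0], 0.6],
    [[-6.6, -10.8, 2], [0, 0, 0], 0.6],
    [[-6.6, -10.8, 2], [0, 0, 0], 0.6],
    [[-6.6, -10.8, 2], [0, 0, 0], 0.6],
    [[-6.6, -10.8, 2], [0, 0, 0], 0.6]
  ]
}}

```text
clock: 30.45
tool_pos: [0.6286, -0.1813, 0.1208]
eef_rot: [0.036, 0.999, 0.0, 0.0]
contact_force: [-0.1, -0.5, 0.9]
opening: 0.648
finger_force: 15.0
```

```bash
python3 - <<'E'
from h import *
s=r.get_state();print(s["tool_pos"],move([.6290,-.1861,.0845],np.radians(85.8)))
E
```

```text
[ 0.62856543 -0.18129235  0.12078405] (array([-0.08, -0.48,  3.63]), array([0.02, 0.01, 0.05]))
```

Call:
{"api": "carry_out", "payload": {
  "rows": [
    [[-0.06, -0.45, 0.5], [0, 0, 0], 0.6],
    [[-0.06, -0.45, 1.5], [0, 0, 0], 0.6],
    [[-0.06, -0.45, 2.3], [0, 0, 0], 0.6],
    [[-0.06, -0.45, 2.8], [0, 0, 0], 0.6],
    [[-0.06, -0.45, 2.8], [0, 0, 0], 0.6],
    [[-0.06, -0.45, 2.8], [0, 0, 0], 0.6],
    [[-0.06, -0.45, 2.8], [0, 0, 0], 0.6]
  ]
}}

```text
clock: 31.15
tool_pos: [0.6291, -0.1871, 0.0928]
eef_rot: [0.037, 0.999, 0.0, 0.0]
contact_force: [-0.8, -0.7, -1.1]
opening: 0.65
finger_force: 15.0
```

```bash
python3 - <<'E'
from h import *
s=r.get_state();print(s["tool_pos"],move([.6290,-.1861,.0845],np.radians(85.8)))
E
```

```text
[ 0.62908819 -0.18708754  0.09276277] (array([0.02, 0.1 , 0.83]), array([ 0.01,  0.04, -0.07]))
```

Lower gently.

Call:
{"api": "carry_out", "payload": {
  "rows": [
    [[0, 0.08, 0.15], [0, 0, 0], 0.6],
    [[0, 0.08, 0.3], [0, 0, 0], 0.6],
    [[0, 0.08, 0.45], [0, 0, 0], 0.6],
    [[0, 0.08, 0.55], [0, 0, 0], 0.6],
    [[0, 0.08, 0.65], [0, 0, 0], 0.6],
    [[0, 0.08, 0.72], [0, 0, 0], 0.6],
    [[0, 0.08, 0.76], [0, 0, 0], 0.6],
    [[0, 0.08, 0.76], [0, 0, 0], 0.6]
  ]
}}

```text
clock: 31.95
tool_pos: [0.6288, -0.1864, 0.0848]
eef_rot: [0.037, 0.999, 0.0, -0.0]
contact_force: [-0.5, -0.0, -0.6]
opening: 0.648
finger_force: 15.0
```

Call:
{"api": "carry_out", "payload": {
  "rows": [
    [[0, 0, 0.03], [0, 0, 0], 0.6],
    [[0, 0, 0.05], [0, 0, 0], 0.6],
    [[0, 0, 0.05], [0, 0, 0], 0.6]
  ]
}}

```text
clock: 32.25
tool_pos: [0.6289, -0.1864, 0.0846]
eef_rot: [0.037, 0.999, -0.0, 0.0]
contact_force: [-1.2, -0.9, 1.2]
opening: 0.651
finger_force: 15.0
```

Call:
{"api": "carry_out", "payload": {
  "rows": [
    [[0, 0, 0.04], [0, 0, 0], 0.6],
    [[0, 0, 0.04], [0, 0, 0], 0.6]
  ]
}}

```text
clock: 32.45
tool_pos: [0.6289, -0.1864, 0.0845]
eef_rot: [0.037, 0.999, -0.0, 0.0]
contact_force: [-1.2, -0.4, 4.8]
opening: 0.645
finger_force: 15.0
```

Contact made (about 5 N). Release, then lift and move aside.

Call:
{"api": "carry_out", "payload": {
  "rows": [
    [[0, 0, 0], [0, 0, 0], 0.2],
    [[0, 0, 0], [0, 0, 0], 0.2],
    [[0, 0, 0], [0, 0, 0], 0.2],
    [[0, 0, -1], [0, 0, 0], 0.2],
    [[0, 0, -4], [0, 0, 0], 0.2],
    [[0, 0, -8], [0, 0, 0], 0.2],
    [[5, 5, -8], [0, 0, 0], 0.2],
    [[10, 10, -8], [0, 0, 0], 0.2],
    [[13, 15, -8], [0, 0, 0], 0.2],
    [[15, 20, -8], [0, 0, 0], 0.2],
    [[17, 24, -8], [0, 0, 0], 0.2],
    [[17, 24, -8], [0, 0, 0], 0.2]
  ]
}}

```text
clock: 33.65
tool_pos: [0.4764, 0.0676, 0.1649]
eef_rot: [0.037, 0.999, 0.0, 0.001]
contact_force: [1.0, 0.3, -1.1]
opening: 0.802
finger_force: 0.0
```

```bash
python3 - <<'E'
from h import *
s=r.get_state();print(s["clock"],s["tool_pos"],s["opening"])
d=r.snapshot("top");im=d["image"][:,:,::-1];e=r.snapshot("side");q2=pix(e,[.63,-.185,.074])
q=pix(d,[.63,-.185,.074]);c=crop(im,*q,32,9)
cv2.imwrite("pics/g1.png",cv2.resize(np.hstack([c,crop(e["image"][:,:,::-1],*q2,32,9)]),(800,400)))
E
```

```text
33.65 [0.47644081 0.0675857  0.16485147] 0.8015724331770976
```

View pics/g1.png

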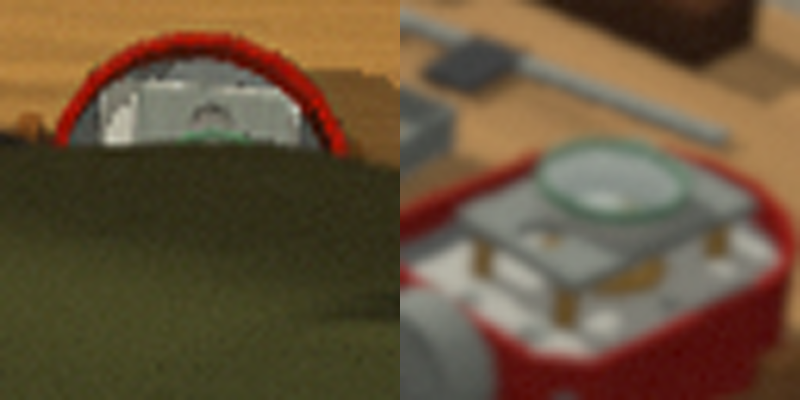

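The side view shows the glass (614,180) lying above the plate; the arm hides the top view, so I move further aside to check centring.

Call:
{"api": "carry_out", "payload": {
  "rows": [
    [[5, 20, -3], [0, 0, 0], 0.2],
    [[5, 20, -3], [0, 0, 0], 0.2],
    [[5, 20, -3], [0, 0, 0], 0.2],
    [[5, 20, -3], [0, 0, 0], 0.2],
    [[5, 20, -3], [0, 0, 0], 0.2],
    [[5, 20, -3], [0, 0, 0], 0.2],
    [[5, 20, -3], [0, 0, 0], 0.2]
  ]
}}

```text
clock: 34.45
tool_pos: [0.4429, 0.2666, 0.1937]
eef_rot: [0.038, 0.999, -0.001, 0.0]
contact_force: [-0.2, 0.4, -0.8]
opening: 0.799
finger_force: 0.0
```

```bash
python3 - <<'E'
from h import *
s=r.get_state();print(s["clock"],s["tool_pos"])
d=r.snapshot("top");e=r.snapshot("side");out=[]
for f,h in((d,22),(e,22)):
    q=pix(f,[.629,-.186,.082]);c=crop(f["image"][:,:,::-1],*q,h,9);u0,v0=int(q[0])-h,int(q[1])-h
    for z,col in((.089,(255,0,255)),(.074,(0,0,255))):
        for t in np.arange(0,6.2,.4):
            p=pix(f,[.629+.029*np.cos(t),-.186+.029*np.sin(t),z]);cv2.circle(c,(int((p[0]-u0+.5)*9),int((p[1]-v0+.5)*9)),1,col,-1)
    out.append(c)
cv2.imwrite("pics/g2.png",np.hstack(out))
E
```

```text
34.45 [0.442856   0.2665973  0.19367563]
```

View pics/g2.png

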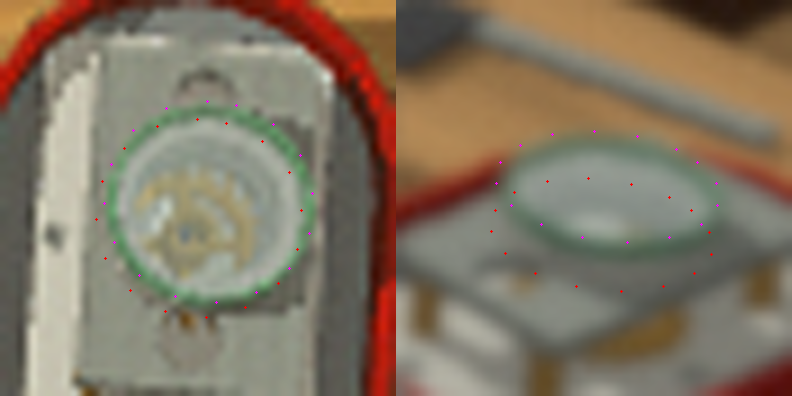

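The glass rim (centre about (210,205)) lies flat at its predicted height, with the white ring concentric beneath it and the wheel visible through it. Hand in.

```bash
python3 -c "
from plant import r
print(r.finish_job())"
```

```text
the job is handed in; nothing more can be done
None
```

I rebuilt the coin meter in the order asked – wheel, gauge plate, ring, then glass – and handed it in at about 34.5 s with every part released; the pictures show all four seated and centred to within about 1 mm.

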